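Feed a board carrier under the tester guard and lock the bayonet contact cap

ROBOT

A 6-joint arm with a two-finger parallel gripper is mounted at the origin on the work surface. World frame = base frame: x ahead of the robot, y to its left, z up, the work surface at z = 0. Lengths are in mm, angles in rad, forces in N, time in s.
With the tool pointing down it reaches from about 275 to 750 mm from the base axis. Payload 10.2 kg.
Tool frame: the origin (TCP) lies on the centre line of the jaws, within the pads' length; the fingertips stand 17 mm ahead of it and the grasp point (between the pads) lies 2 mm behind it (ctrl.tip_extent is the distance from the TCP to the fingertips, in mm); z points along the fingers, y is the line along which they close (so a half turn about z gives the same grasp; the last joint's range is limited). The gripper opens to 85 mm and grips with 20 to 120 N. Pads are 22 mm wide; open, the fingers measure 114 mm over their backs; the gripper's body (76 mm by 85 mm) begins 54 mm behind the grasp point. The pads swing forward as they close: fully open they stand 13 mm farther back than shut.
Start: joints at [1.006, 0.313, 1.498, -0, 1.331, -0.223], TCP at [175.984, 494.632, 248.294] pointing down, gripper open.
Joint ranges: [-2.94, 2.94], [-0.97, 2.17], [0.19, 2.56], [-1.23, 4.37], [0.02, 3.11], [-2.88, 2.88]. Speed limits (rad/s): [2.39, 2.39, 3.01, 3.14, 3.14, 3.14].

INTERFACE

Orientations are given as a unit quaternion [w, x, y, z].
In Python, from rig import sensors, capture, ctrl, cut_out, place_of gives the robot as it stands.
- The arm moves only by the shell command python3 -m jog 'ROWS' [FORCE]. ROWS is JSON, a list of rows, each a list of 3 entries, a list of its own where there are three numbers: the shift along the world's x, y, z in mm, then the turn, a rotation vector about the world's x, y, z in degrees, then the closure, from 0 (fully open) to 1 (shut). A call has exactly 8 rows; each row is the pose to reach, as a shift and turn from the pose commanded when the call began; what a row does not reach only later rows make up. A row lasts 1/12 s, in which the tool goes at most 41.7 mm and 7.16 degrees, less where a joint would pass 70% of its speed; a pose out of reach is approached as far as the arm can. A call with a gripper value outside its range is refused whole. The fingers move at their own pace and stop on an object; FORCE is the grip in N (left out, the last holds). Time passes only in rows, so rows that repeat a pose let the fingers close, or fill a call up. It gives the time, the measured TCP pose, the force and the opening at its end, in the units of the state.
- sensors.sense(): the state, without advancing time (a new reading comes with each control period).
- capture(name): name is "scene" or "top" or "wrist"; returns a dict with "color" (420x560x3 uint8, blue, green, red), "z_map" (420x560 float32, mm along the optical axis (not along the pixel's ray), 0 where there is no reading), "camera_matrix" (3x3 intrinsics, pixels), "R" (3x3) and "t" (3): a world point X has camera coordinates R X + t. Camera axes: x right, y down, z forward; pixel columns grow to the right and rows downward; lengths in mm; the calibration is good to about 2 mm. A picture is of the moment at which its call begins.
- ctrl.finish_job(): hands the job in, once; it reports no verdict.
Trained networks look in a picture, given as the dict that the camera call returned (one of the last four; its "shot" number tells which), for a name from the list of things; names that differ only in an ending like _2 or _b are one class to them, and where a whole thing is asked for, a point or a joint stands for the part that bears it (a point fixed in the world has none). Each returns a list of dicts, best first, with "p" (0 to 1); they miss things now and then, are a little off and sometimes report something else, mostly with a low value. They report only what shows in the picture. A call takes as long as a camera call. They do not tell look-alikes from the thing itself.
- cut_out(picture, query): "region" (420x560 bool, what is visible of it) and "box" ([left, top, right, bottom] in pixels, round what is visible of it).
- place_of(picture, query): "centre" ([row, column] in pixels: a listed point, or the origin of a listed thing).
The state is a dict: "time_s": time; "joints": joint angles; "dq": joint speeds; "tau": joint torques, N m; "eef_pos": TCP position; "ee_rot": TCP orientation; "force": force on the tool from outside, world axes, zero at the start; "wrist_torque": the same for the moment, N m; "grip_width": opening from 0.0 (shut) to 1.0 (fully open).
Only numpy, scipy, OpenCV 4.12 (cv2) and the standard library are available. Lean on these libraries where they do the work, as an engineer would, in place of code of your own. Each camera call takes 0.05 s, during which the arm holds its last target. There are 200 camera calls.

TASK

Take the wooden push stick and use its tip to slide the board carrier along its rails, under the low guard of the tester, until it is fully home against the back stop; only the stick may touch the carrier. Draw the stick back out and leave it lying on the bench, clear of the guard. Then press the tester's bayonet cap down against its spring and turn it a little under a quarter turn clockwise (seen from above) until it clicks up into its lock, and leave the bottle, spool and cutters where they are.

Things in the scene. Friction and masses are not known exactly. Their poses are not given: they have to be found in the camera images.
- tester: Fixed electrical board tester. Origin on the bench below the bayonet axis; z up; its y axis is the feed direction. Tunnel along y, 86 mm wide and 34 mm high inside, from the mouth at y = -85 mm to the back stop face at y = +50 mm; side walls 12 mm thick; roof top 40 mm high, its front part (y -85 to -45) a clear guard. Behind the stop (y 65 to 125) a box 45 mm high.
- mouth (a point): Centre of the tunnel mouth at bench height, 85 mm before the tester's origin (-y). In front of it two feed rails, 12 mm wide, 12 mm high, 86 mm apart inside, reach to y = -185 mm of the tester.
- socket (a point): Centre of the rim of the round bayonet socket on the tester's roof, 75 mm above the bench; socket outer diameter 86 mm; its upright axis passes through the tester's origin. The cap stands in it. The cap turns in it only clockwise seen from above and only while pressed down, 75 degrees from its entry slots to a fixed stop.
- spring_plate (a joint): Travel of the spring plate under the cap, m: 0 with the cap resting unlocked, 0.0105 to 0.013 (bottom) pressed far enough to turn, about 0.009 when let up half-way (not locked), about 0.005 locked. Pushes up with about 4 N at 0, 10 N at 0.0105, 12 N at 0.013.
- cap: Loose bayonet cap, 180 g, z up. Origin: centre of the underside of its 58 mm steel skirt. Black flange, 84 mm diameter, 28 to 36 mm above the origin. At the start its origin is 63 mm above the bench and its x axis 15 degrees clockwise of the tester's x axis, lugs in the entry slots, which block turning. Press down at least 10.5 mm, keep it down and turn clockwise.
- bar_top (a point): Middle of the top of the cap's upright finger bar: 70 mm long (cap's x axis), 14 mm wide, rising 28 mm above the flange; 64 mm above the cap's origin. At the turn's stop the bar lies along the tester's y axis; let up there, the cap springs up into a notch, its origin 58 mm above the bench, and cannot turn back. Let up sooner, it sits at 54 mm, unlocked.
- carrier: Loose grey board carrier with a green circuit board: base 80 mm (x) by 100 mm (y) by 14 mm high, parts up to 25 mm high, about 250 g. Origin: centre of its underside; rear face 50 mm behind it (-y). It starts between the feed rails, axes along the tester's, 70 to 120 mm short of home; it is home when its origin is at the tester's.
- stick: Loose wooden push stick lying on the bench: a flat bar 200 mm long (y), 30 mm wide, 12 mm high, with an upright grip fin 14 mm wide (x), 60 mm long (y), from 12 to 58 mm high, centred 20 mm behind the origin (-y). Origin: centre of the bar's underside. Its plain front end (+y) is the pushing tip. About 120 g.
- stick_tip (a point): Centre of the front end face of the push stick, 100 mm ahead of its origin, 6 mm up.
- stick_grip (a point): Point in the grip fin to hold, 20 mm behind the stick's origin, 42 mm above its underside.
- bottle: Bystander: clear bottle with white cap, 60 mm diameter, 170 mm high, upright; origin at its underside.
- spool: Bystander: solder spool, 56 mm diameter, 52 mm high, upright; origin at its underside.
- cutters: Bystander: side cutters lying flat, about 160 mm long, 52 mm wide, 12 mm high; origin near the middle of the handles, jaws at +x.
Not all that is in view belongs to the job. What is shaped like the cap but blue is not meant.

How it is judged (in metres and radians):
On the way, in this order (a step that is already met when the one before it is completed fails the run):
1. the carrier is fully home against the back stop, with the cap not yet locked (y of carrier in the frame of tester between -0.004 and 0.004 m), for 0.2 s.
2. the cap is turned to its stop and has clicked up into its lock (z of cap in the frame of tester between 0.0557 and 0.0605 m and angle between the x axis of cap and the y axis of tester, either way round below 0.17 rad and horizontal distance between cap and tester below 0.006 m and angle between cap's own z axis and vertical below 0.08 rad), for 0.2 s.
At the end, for the whole second after the job is handed in: Carrier within 4 mm of home; cap clicked up in its notch (origin 55.7 to 60.5 mm high), bar within 0.17 rad of the feed direction, cap upright (0.08 rad) and on the axis (6 mm); stick tip outside the guard, stick lying on the bench (origin under 30 mm); stick, cap, carrier at rest (all of step 1 and all of step 2 and (y of stick_tip in the frame of tester below -0.083 m or y of stick_tip in the frame of tester above 0.12 m or x of stick_tip in the frame of tester above 0.055 m or x of stick_tip in the frame of tester below -0.055 m) and height (world z) of stick below 0.03 m and linear speed of each of stick, cap, carrier below 0.02 m/s); the robot touches nothing.
It fails at once if the robot touches the board carrier itself (over 0.5 N) instead of with the stick (contact force between any of the fingers, the arm and carrier above 0.5 N).
It fails at once if the bottle is moved more than 30 mm (distance of bottle from where it was at the start of the episode above 0.03 m).
It fails at once if the spool is moved more than 30 mm (distance of spool from where it was at the start of the episode above 0.03 m).
It fails at once if the cutters is moved more than 30 mm (distance of cutters from where it was at the start of the episode above 0.03 m).
It also fails if it takes over 64 s, if anything falls off the work surface, if the arm or the gripper's body presses on something with over 40 N, if the wrist force passes 120 N, or if a joint passes its speed limit or range.

## Working session

There is one attempt and no reset: what is moved stays moved. The work goes in short steps, Python scripts to look and compute and a shell command to move; the robot and the scene stay as the last step left them, time stands still between calls to the robot, and variables do not carry over. Pictures are saved under pics/ and viewed, on a budget of 10 in all, crops included, one or two more only if the job needs it, and the job is handed in when it is done.

```bash
mkdir -p pics; ls; cat > h.py <<'E'
import numpy as np, cv2
from rig import sensors, capture, ctrl, cut_out, place_of
def cloud(p):
    z=p["z_map"]; K=p["camera_matrix"]; v,u=np.mgrid[:z.shape[0],:z.shape[1]]
    c=np.stack([(u-K[0,2])/K[0,0]*z,(v-K[1,2])/K[1,1]*z,z],-1)
    return (c-np.array(p["t"]).ravel())@np.array(p["R"])   # R^T(c-t)
def at_h(p,rc,h):
    K=p["camera_matrix"];R=np.array(p["R"]);t=np.array(p["t"]).ravel()
    d=R.T@np.array([(rc[1]-K[0,2])/K[0,0],(rc[0]-K[1,2])/K[1,1],1]); o=-R.T@t
    return o+d*(h-o[2])/d[2]
E
python3 - <<'E'
from h import *
for n in("top","scene"):
    p=capture(n); cv2.imwrite(f"pics/{n}0.png",p["color"])
    C=cloud(p)
    for q,h in dict(socket=75,mouth=0,bar_top=127,cap=63,carrier=0,stick=0,stick_tip=6,stick_grip=42,bottle=0,spool=0,cutters=0).items():
        r=place_of(p,q)
        print(n,q,[(round(x["p"],2),np.round(x["centre"]).tolist(),at_h(p,x["centre"],h).round(0).tolist()) for x in r[:3]])
E
```

```text
pics
top socket [(0.95, [217.0, 226.0], [549.0, 162.0, 75.0])]
top mouth [(0.92, [224.0, 262.0], [541.0, 74.0, 0.0]), (0.69, [243.0, 365.0], [496.0, -203.0, 0.0])]
top bar_top [(0.95, [156.0, 258.0], [697.0, 81.0, 127.0]), (0.78, [212.0, 224.0], [557.0, 160.0, 127.0]), (0.61, [299.0, 262.0], [348.0, 62.0, 127.0])]
top cap [(0.87, [214.0, 229.0], [559.0, 156.0, 63.0]), (0.84, [293.0, 266.0], [360.0, 56.0, 63.0]), (0.66, [163.0, 252.0], [692.0, 102.0, 63.0])]
top carrier [(0.58, [223.0, 267.0], [543.0, 60.0, 0.0])]
top stick [(0.58, [235.0, 405.0], [520.0, -308.0, 0.0])]
top stick_tip [(0.8, [248.0, 365.0], [484.0, -201.0, 6.0])]
top stick_grip [(0.96, [235.0, 418.0], [518.0, -334.0, 42.0])]
top bottle [(0.9, [125.0, 302.0], [815.0, -30.0, 0.0])]
top spool [(0.85, [244.0, 146.0], [479.0, 381.0, 0.0]), (0.42, [244.0, 366.0], [495.0, -206.0, 0.0])]
top cutters [(0.83, [154.0, 183.0], [728.0, 295.0, 0.0]), (0.74, [219.0, 230.0], [553.0, 160.0, 0.0])]
scene socket [(0.6, [288.0, 405.0], [791.0, 274.0, 75.0]), (0.59, [207.0, 343.0], [565.0, 154.0, 75.0])]
scene mouth [(0.82, [224.0, 304.0],
[... 230 characters left out ...]
, (0.81, [208.0, 344.0], [552.0, 159.0, 63.0]), (0.79, [190.0, 344.0], [488.0, 158.0, 63.0])]
scene carrier [(0.86, [224.0, 300.0], [551.0, 57.0, -0.0])]
scene stick [(0.63, [207.0, 158.0], [519.0, -305.0, -0.0]), (0.15, [203.0, 199.0], [496.0, -207.0, 0.0])]
scene stick_tip [(0.77, [203.0, 198.0], [503.0, -207.0, 6.0])]
scene stick_grip [(0.77, [195.0, 149.0], [520.0, -321.0, 42.0]), (0.74, [313.0, 251.0], [852.0, -28.0, 42.0]), (0.44, [207.0, 343.0], [525.0, 158.0, 42.0])]
scene bottle [(0.66, [223.0, 306.0], [546.0, 70.0, 0.0]), (0.59, [309.0, 251.0], [814.0, -33.0, 0.0])]
scene spool [(0.69, [214.0, 428.0], [490.0, 376.0, 0.0])]
scene cutters [(0.59, [287.0, 407.0], [727.0, 298.0, 0.0])]
```

View pics/top0.png

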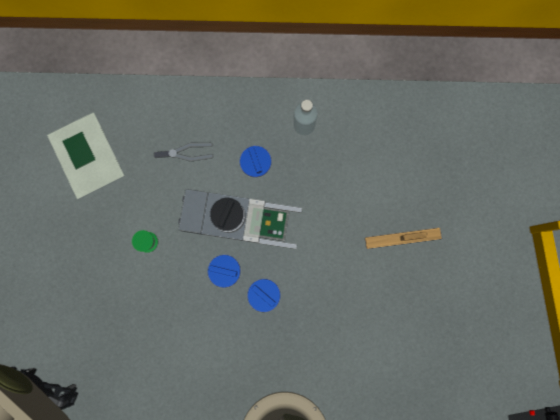

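```bash
python3 - <<'E'
from h import *
p=capture("top"); C=cloud(p); H=C[...,2]
def rect(m,n):
    xy=C[m][:,:2].astype(np.float32); r=cv2.minAreaRect(xy); print(n,len(xy),np.round(r[0],1),np.round(r[1],1),round(r[2],1),"meanz",C[m][:,2].mean().round(1))
for q in("tester","cap","carrier","stick","bottle","spool","cutters"):
    for x in cut_out(p,q)[:3]:
        print(q,round(x["p"],2),x["box"],end=' '); m=x["region"]&(p["z_map"]>0); m=cv2.erode(m.astype(np.uint8),np.ones((1,1)))>0
        rect(m,q)
        if q=="stick": rect(m&(H>45),"fin"); rect(m&(H>5)&(H<20),"bar")
        if q=="cap":
            rect(m&(H>110),"bar"); rect(m&(H>85)&(H<106),"flange"); print(p["color"][m].mean(0))
        if q=="carrier": rect(m&(H>9)&(H<32),"car")
# tester roof, z~40, near 550,160
d=np.hypot(C[...,0]-553,C[...,1]-160)
rect((d<170)&(abs(H-45)<3),"backbox"); rect((d<230)&(abs(H-40)<1.8),"roof"); rect((d<260)&(abs(H-12)<2)&(C[...,1]<80),"rails"); 
im=cv2.resize(p["color"][130:340,180:460],None,fx=2.8,fy=2.8,interpolation=cv2.INTER_CUBIC); cv2.imwrite("pics/top1.png",im)
E
```

```text
tester 0.69 [178.5, 192.3, 301.2, 246.9] tester 2926 [554.  131.7] [306.5 119.4] 82.9 meanz 38.9
cap 0.9 [213.0, 198.4, 244.9, 230.9] cap 872 [554.6 156.4] [81.6 80.4] 1.5 meanz 104.0
bar 186 [554.3 156.2] [15.3 69. ] 67.1 meanz 125.1
flange 673 [554.6 156.4] [81.6 80.4] 1.5 meanz 98.3
[50.37614679 48.42545872 46.37614679]
cap 0.88 [207.5, 254.6, 240.2, 288.3] cap 814 [411.7 164.3] [80.3 80.7] 1.8 meanz 40.7
bar 0 [0. 0.] [0. 0.] 0.0 meanz nan
flange 0 [0. 0.] [0. 0.] 0.0 meanz nan
[172.72972973  86.58108108  41.92997543]
cap 0.79 [248.9, 278.9, 278.9, 312.4] cap 872 [355.6  60.9] [83.5 82.7] 27.7 meanz 39.7
bar 0 [0. 0.] [0. 0.] 0.0 meanz nan
flange 0 [0. 0.] [0. 0.] 0.0 meanz nan
[172.76146789  88.54701835  44.65940367]
carrier 0.79 [260.1, 208.9, 287.1, 242.4] carrier 715 [539.5  40.1] [66.5 77.6] 81.8 meanz 16.3
car 703 [539.5  40.1] [66.5 77.6] 81.8 meanz 16.5
stick 0.63 [367.8, 227.7, 443.0, 248.9] stick 877 [ 512.2 -303.3] [ 33.7 200.5] 9.8 meanz 18.6
fin 134 [ 514.7 -322.6] [13.8 60.4] 8.7 meanz 56.9
bar 690 [ 511.7 -303.5] [ 30.  199.9] 8.8 meanz 11.6
bottle 0.67 [293.7, 101.9, 315.6, 136.1] bottle 668 [826.6 -29.9] [81.3 71. ] 49.7 meanz 103.4
bottle 0.21 [366.2, 227.9, 444.8, 249.2] bottle 824 [ 512.2 -303. ] [ 30.8 199.8] 9.0 meanz 19.4
spool 0.86 [130.6, 231.6, 159.8, 250.7] spool 434 [485.2 374.7] [53.  53.2] 65.3 meanz 43.2
spool 0.19 [154.6, 141.5, 212.0, 161.2] spool 460 [728.2 292. ] [ 49.7 160. ] 7.0 meanz 10.7
cutters 0.79 [151.5, 143.1, 214.6, 161.8] cutters 546 [729.7 294.6] [ 53.9 165. ] 6.7 meanz 9.1
backbox 1000 [570.2 144.2] [251.3 272.1] 43.7 meanz 44.4
roof 1156 [535.  163.7] [403.8 246.6] 5.0 meanz 39.9
rails 362 [589.5  17.8] [ 99.7 215.6] 83.3 meanz 12.3<stdin>:4: RuntimeWarning: Mean of empty slice.
  ret = ret.dtype.type(ret / rcount)
```

View pics/top1.png

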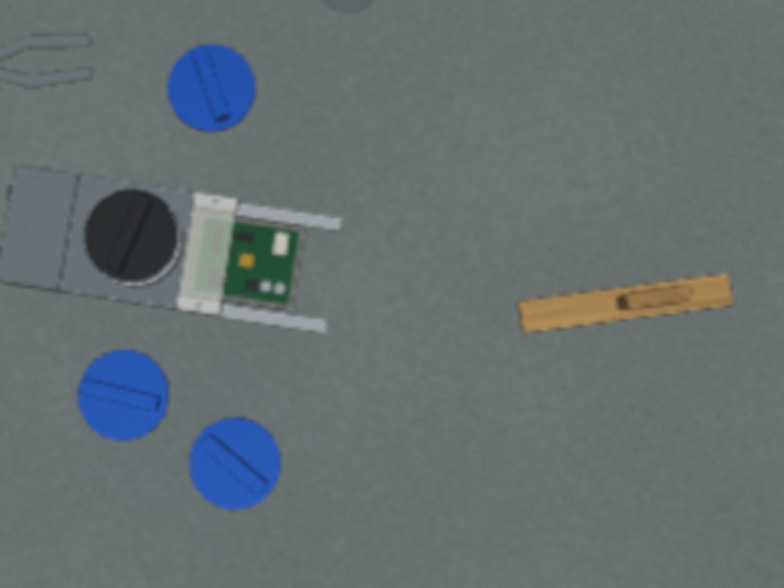

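The top view shows four cap-shaped discs. Three are blue, at about (255,161), (224,270) and (264,295). The black one, at (227,214), sits on the tester roof with its flange at 98 mm, so it is the cap. The crop confirms this. The stick is at right with its tip pointing left at (367,243).

```bash
cat >> h.py <<'E'
from scipy.spatial.transform import Rotation as Ro
def st():
    s=sensors.sense(); q=np.array(s["ee_rot"]); R=Ro.from_quat(q[[1,2,3,0]]).as_matrix()
    print("t",round(s["time_s"],2),"pos",np.round(s["eef_pos"],1),"yaxis deg",round(float(np.degrees(np.arctan2(R[1,1],R[0,1]))),2),"z",R[:,2].round(3),"F",np.round(s["force"],1),"grip",round(s["grip_width"],3),"j",np.round(s["joints"],2)); return s
YAW=-7.2; O=np.array([554.5,156.3])
f=np.array([-np.sin(np.radians(YAW)),np.cos(np.radians(YAW))]); e=np.array([f[1],-f[0]])
def tt(p): d=np.array(p[:2])-O; return np.round([d@e,d@f],1)
def tw(x,y): return (O+x*e+y*f).round(1)
E
python3 - <<'E'
from h import *
st()
p=capture("top"); C=cloud(p); m=(p["z_map"]>0)&(cut_out(p,"tester")[0]["region"]>0)
H=C[...,2]; T=(C[...,:2]-O)@np.c_[e,f]
# fit yaw on box top (y 65..125) and roof, rails using edges per side
near=(abs(T[...,0])<75)&(T[...,1]>-200)&(T[...,1]<140)
mm=near&(H>8)
w=[]
for y0 in range(-180,125,8):
    k=mm&(T[...,1]>=y0)&(T[...,1]<y0+8)
    if k.sum()>3: w.append((y0+4,T[...,0][k].min().round(1),T[...,0][k].max().round(1)))
w=np.array(w); mid=(w[:,1]+w[:,2])/2; good=(w[:,2]-w[:,1]>100)&(w[:,2]-w[:,1]<116); pf=np.polyfit(w[good,0],mid[good],1); print(np.c_[w,mid].tolist()); print("slope deg",np.degrees(np.arctan(pf[0])),"mid",pf[1])
k=mm&(abs(T[...,0])<30); print("y range",T[...,1][k].min(),T[...,1][k].max())
k=k&(T[...,1]<-100);print("carrier rear",T[...,1][k].min())
for y in(-185,-170,-270,-330,-390): print(y,tw(0,y))
E
```

```text
t 1.6 pos [176.  494.6 248.3] yaxis deg 70.42 z [ 0. -0. -1.] F [ 0.3  0.9 -0.5] grip 1.0 j [ 1.01  0.31  1.5  -0.    1.33 -0.22]
[[-176.0, -54.7, 52.8, -0.9500000000000028], [-168.0, -54.1, 53.8, -0.15000000000000213], [-160.0, -54.8, 53.2, -0.7999999999999972], [-152.0, -53.9, 54.8, 0.4499999999999993], [-144.0, -55.0, 53.4, -0.8000000000000007], [-136.0, -53.5, 55.1, 0.8000000000000007], [-128.0, -54.8, 53.3, -0.75], [-120.0, -55.1, 54.0, -0.5500000000000007], [-112.0, -54.4, 53.9, -0.25], [-104.0, -55.0, 54.6, -0.1999999999999993], [-96.0, -69.4, 54.1, -7.650000000000002], [-88.0, -55.1, 53.7, -0.6999999999999993], [-80.0, -54.9, 54.3, -0.3000000000000007], [-72.0, -55.1, 54.3, -0.40000000000000213], [-64.0, -54.9, 53.5, -0.6999999999999993], [-56.0, -55.0, 54.8, -0.10000000000000142], [-48.0, -54.9, 54.0, -0.4499999999999993], [-40.0, -54.8, 54.6, -0.09999999999999787], [-32.0, -55.2, 54.9, -0.15000000000000213], [-24.0, -55.0, 54.5, -0.25], [-16.0, -54.9, 55.1, 0.10000000000000142], [-8.0, -54.8, 53.3, -0.75], [0.0, -55.1, 67.9, 6.400000000000002], [8.0, -54.9, 53.5, -0.6999999999999993], [16.0, -54.8, 55.3, 0.25], [24.0, -54.9, 54.4, -0.25], [32.0, -54.6, 55.4, 0.3999999999999986], [40.0, -55.0, 54.1, -0.4499999999999993], [48.0, -55.0, 55.0, 0.0], [56.0, -55.0, 54.9, -0.05000000000000071], [64.0, -54.4, 53.8, -0.3000000000000007], [72.0, -55.0, 54.4, -0.3000000000000007], [80.0, -54.8, 55.0, 0.10000000000000142], [88.0, -54.6, 54.7, 0.05000000000000071], [96.0, -54.5, 67.4, 6.450000000000003], [104.0, -54.9, 54.7, -0.09999999999999787], [112.0, -54.7, 54.0, -0.3500000000000014], [120.0, -54.8, 55.4, 0.3000000000000007], [128.0, -49.6, 54.5, 2.4499999999999993]]
slope deg 0.1502999854052392 mid -0.09707365144604886
y range -150.6857534786798 131.7776125308923
carrier rear -150.6857534786798
-185 [531.3 -27.2]
-170 [533.2 -12.4]
-270 [ 520.7 -111.6]
-330 [ 513.1 -171.1]
-390 [ 505.6 -230.6]
```

```bash
M='[[338.7,-817.2,-80],[0,0,-61.6],0.4]'; python3 -m jog '[[[15,-37,0],[0,0,-6],0],[[30,-74,0],[0,0,-12],0],[[46,-111,0],[0,0,-18],0],[[62,-149,0],[0,0,-24],0],[[77,-186,0],[0,0,-30],0],[[93,-223,0],[0,0,-36],0],[[108,-260,0],[0,0,-42],0],[[124,-298,0],[0,0,-48],0]]'; python3 -m jog '[[[15,-37,0],[0,0,-6],0],[[30,-74,0],[0,0,-12],0],[[46,-111,0],[0,0,-13.6],0],[[62,-149,0],[0,0,-13.6],0],[[77,-186,0],[0,0,-13.6],0],[[93,-223,0],[0,0,-13.6],0],[[108,-260,0],[0,0,-13.6],0],[[124,-298,0],[0,0,-13.6],0]]'; python3 -c "from h import *; st()"
```

```text
time_s: 2.37
eef_pos: [300.1, 195.0, 248.5]
ee_rot: [0.0, 0.558, 0.83, 0.0]
force: [0.9, 0.1, -0.3]
grip_width: 0.996
time_s: 3.03
eef_pos: [424.2, -103.5, 248.4]
ee_rot: [0.0, 0.651, 0.759, 0.0]
force: [0.3, 0.3, 0.6]
grip_width: 1.002
t 3.03 pos [ 424.2 -103.5  248.4] yaxis deg 8.78 z [ 0.001 -0.    -1.   ] F [0.3 0.3 0.6] grip 1.002 j [-0.51  0.12  1.74  0.    1.28 -0.66]
```

```bash
python3 -m jog '[[[15,-36,-10],[0,0,0],0.4],[[30,-73,-25],[0,0,0],0.4],[[45,-109,-40],[0,0,0],0.4],[[60,-146,-55],[0,0,0],0.4],[[75,-182,-75],[0,0,0],0.4],[[90.5,-219,-95],[0,0,0],0.4],[[90.5,-219,-120],[0,0,0],0.4],[[90.5,-219,-120],[0,0,0],0.4]]';  python3 - <<'E'
from h import *
st(); p=capture("wrist"); cv2.imwrite("pics/w0.png",p["color"]); C=cloud(p); H=C[...,2]
near=(abs(C[...,0]-514)<60)&(abs(C[...,1]+320)<60)
m=near&(H>48)&(H<65); r=cv2.minAreaRect(C[m][:,:2].astype(np.float32)); print(m.sum(),r,C[m][:,2].mean())
E
```

```text
time_s: 3.7
eef_pos: [512.9, -321.0, 122.5]
ee_rot: [-0.004, 0.652, 0.759, 0.0]
force: [0.1, 1.2, -0.9]
grip_width: 0.603
t 3.7 pos [ 512.9 -321.   122.5] yaxis deg 8.69 z [-0.006  0.006 -1.   ] F [ 0.1  1.2 -0.9] grip 0.603 j [-0.75  0.61  1.39 -0.    1.15 -0.9 ]
1530 ((516.4681396484375, -322.0670166015625), (13.574434280395508, 58.80902862548828), 8.490723609924316) 57.74069896097747
```

View pics/w0.png

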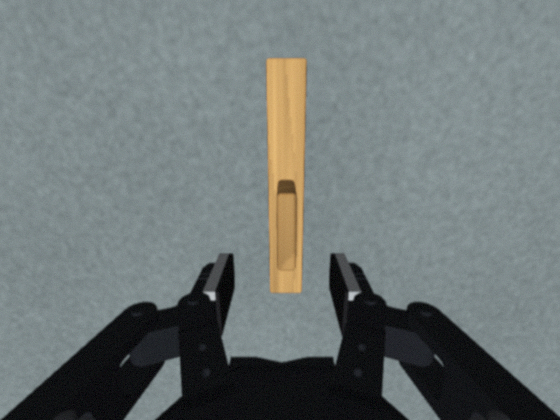

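The wrist picture shows the fin at about (287,230), between the open jaws. Its measured centre (516,-322) agrees with the top view to within 2 mm. I'll descend and grip.

```bash
python3 -m jog '[[[1,0,-20],[0,0,0],0.4],[[1,0,-45],[0,0,0],0.4],[[1,0,-70],[0,0,0],0.4],[[1,0,-88],[0,0,0],0.4],[[1,0,-88],[0,0,0],0.4],[[1,0,-88],[0,0,0],1],[[1,0,-88],[0,0,0],1],[[1,0,-88],[0,0,0],1]]' 60;  python3 -m jog '[[[0,0,0],[0,0,0],1],[[0,0,0],[0,0,0],1],[[0,0,0],[0,0,0],1],[[0,0,1],[0,0,0],1],[[0,0,2],[0,0,0],1],[[0,0,3],[0,0,0],1],[[0,0,3],[0,0,0],1],[[0,0,3],[0,0,0],1]]'; python3 - <<'E'
from h import *
s=st(); print(tt(s["eef_pos"]))
E
```

```text
time_s: 4.42
eef_pos: [516.3, -320.8, 42.6]
ee_rot: [0.002, 0.65, 0.76, -0.0]
force: [0.3, -0.0, -0.2]
grip_width: 0.18
time_s: 5.08
eef_pos: [515.5, -320.4, 43.4]
ee_rot: [-0.0, 0.651, 0.759, -0.0]
force: [0.8, 0.0, -1.0]
grip_width: 0.158
t 5.08 pos [ 515.5 -320.4   43.4] yaxis deg 8.81 z [-0. -0. -1.] F [ 0.8  0.  -1. ] grip 0.158 j [-0.75  0.71  1.45 -0.    0.98 -0.9 ]
[  21.  -477.8]
```

```bash
sed -i 's/YAW=-7.2/YAW=-7.3/' h.py; python3 -m jog '[[[0,15,0],[0,0,-2],1],[[0,40,0],[0,0,-5],1],[[1,65,0],[0,0,-8],1],[[1,90,0],[0,0,-12],1],[[2,115,0],[0,0,-16.1],1],[[2,135,0],[0,0,-16.1],1],[[2,150,0],[0,0,-16.1],1],[[2,150,0],[0,0,-16.1],1]]';  python3 - <<'E'
from h import *
s=st(); print(tt(s["eef_pos"])); p=capture("top"); cv2.imwrite("pics/t2.png",cv2.resize(p["color"][160:280,180:420],None,fx=3.2,fy=3.2,interpolation=cv2.INTER_CUBIC))
C=cloud(p);H=C[...,2];T=(C[...,:2]-O)@np.c_[e,f]
b=(H>5)&(H<22)&(abs(T[...,0])<40)&(T[...,1]<-152)&(T[...,1]>-300)
k=b&(T[...,1]<-215)
print("bar",b.sum(),"tip y",T[...,1][b].max(),"z",H[b].mean(),cv2.minAreaRect(T[b].astype(np.float32)))
p2=capture("scene")
C=cloud(p2);H=C[...,2];T=(C[...,:2]-O)@np.c_[e,f]
b=(H>8)&(H<22)&(abs(T[...,0])<40)&(T[...,1]<-152)&(T[...,1]>-300)
print("scene tip y",T[...,1][b].max(),H[b].mean(),cv2.minAreaRect(T[b].astype(np.float32)))
E
```

```text
time_s: 5.75
eef_pos: [517.3, -168.0, 43.2]
ee_rot: [-0.001, 0.75, 0.662, -0.0]
force: [0.4, 0.9, -1.4]
grip_width: 0.158
t 5.75 pos [ 517.3 -168.    43.2] yaxis deg -7.12 z [-0.001  0.001 -1.   ] F [ 0.4  0.9 -1.4] grip 0.158 j [-0.53  0.6   1.65  0.    0.89 -0.41]
[   4.3 -326.4]
bar 301 tip y -152.37042949806752 z 11.905138952277454 ((-3.241456985473633, -215.27993774414062), (67.97891998291016, 129.19448852539062), 7.368462085723877)
scene tip y -160.29322764003348 13.101038664972487 ((-1.7234344482421875, -227.03125), (49.876564025878906, 147.93966674804688), 14.170429229736328)
```

View pics/t2.png

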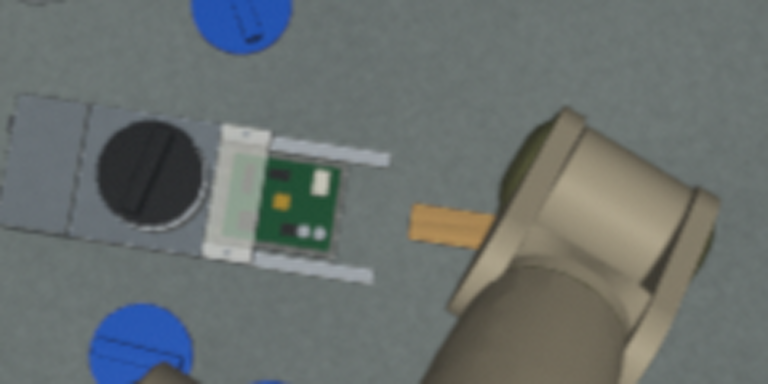

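```bash
python3 -m jog '[[[-3,10,0],[0,0,0],1],[[-1,25,0],[0,0,0],1],[[1,38,0],[0,0,0],1],[[2,48,0],[0,0,0],1],[[3,56,0],[0,0,0],1],[[4,64,0],[0,0,0],1],[[5,72,0],[0,0,0],1],[[6,80,0],[0,0,0],1]]'; python3 -m jog '[[[1,8,0],[0,0,0],1],[[2,16,0],[0,0,0],1],[[3,24,0],[0,0,0],1],[[4,32,0],[0,0,0],1],[[5,40,0],[0,0,0],1],[[6,48,0],[0,0,0],1],[[7,56,0],[0,0,0],1],[[7.5,60,0],[0,0,0],1]]';  python3 - <<'E'
from h import *
s=st(); print(tt(s["eef_pos"])); p=capture("top"); cv2.imwrite("pics/t3.png",cv2.resize(p["color"][160:280,180:420],None,fx=3.2,fy=3.2,interpolation=cv2.INTER_CUBIC))
E
```

```text
time_s: 6.52
eef_pos: [523.7, -90.0, 43.4]
ee_rot: [0.0, 0.751, 0.661, -0.0]
force: [-0.2, -2.5, 0.2]
grip_width: 0.152
time_s: 7.18
eef_pos: [531.1, -29.2, 43.3]
ee_rot: [-0.0, 0.75, 0.661, 0.0]
force: [-0.3, -2.1, -0.8]
grip_width: 0.156
t 7.18 pos [531.1 -29.2  43.3] yaxis deg -7.25 z [-0.  0. -1.] F [-0.3 -2.1 -0.8] grip 0.156 j [-0.28  0.58  1.69  0.    0.87 -0.15]
[   0.3 -187. ]
```

View pics/t3.png

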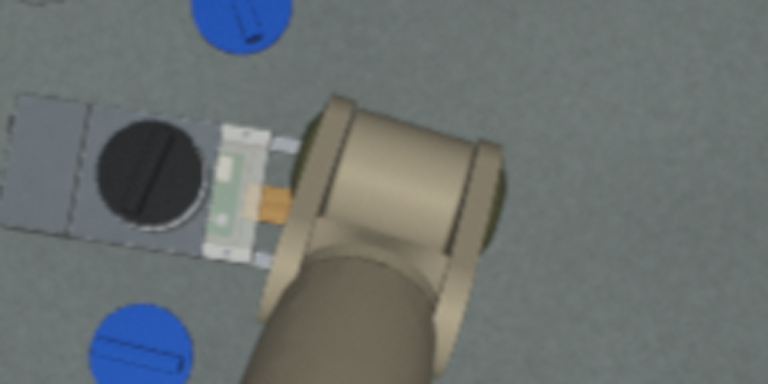

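The stick tip now shows under the guard at (247,200) and the carrier's rear edge is about 18 mm short of home.

```bash
python3 -m jog '[[[0.5,3,0],[0,0,0],1],[[0.8,6,0],[0,0,0],1],[[1.1,9,0],[0,0,0],1],[[1.4,11,0],[0,0,0],1],[[1.6,13,0],[0,0,0],1],[[1.9,15,0],[0,0,0],1],[[2,16,0],[0,0,0],1],[[2,16,0],[0,0,0],1]]'; python3 -m jog '[[[0.1,1,0],[0,0,0],1],[[0.2,2,0],[0,0,0],1],[[0.3,2.5,0],[0,0,0],1],[[0.4,3,0],[0,0,0],1],[[0.4,3,0],[0,0,0],1],[[0.4,3,0],[0,0,0],1],[[0.4,3,0],[0,0,0],1],[[0.4,3,0],[0,0,0],1]]';  python3 - <<'E'
from h import *
s=st(); print(tt(s["eef_pos"]))
E
```

```text
time_s: 7.9
eef_pos: [533.0, -14.1, 43.2]
ee_rot: [-0.0, 0.751, 0.661, 0.0]
force: [0.1, 0.5, -1.3]
grip_width: 0.153
time_s: 8.57
eef_pos: [533.4, -11.3, 43.3]
ee_rot: [-0.0, 0.751, 0.661, 0.0]
force: [1.0, -0.9, -0.4]
grip_width: 0.15
t 8.57 pos [533.4 -11.3  43.3] yaxis deg -7.29 z [-0.  0. -1.] F [ 1.  -0.9 -0.4] grip 0.15 j [-0.24  0.58  1.69  0.    0.87 -0.11]
[   0.4 -168.9]
```

```bash
for i in 1 2; do python3 -m jog '[[[0.1,0.5,0],[0,0,0],1],[[0.1,1,0],[0,0,0],1],[[0.2,1.5,0],[0,0,0],1],[[0.2,1.5,0],[0,0,0],1],[[0.2,1.5,0],[0,0,0],1],[[0.2,1.5,0],[0,0,0],1],[[0.2,1.5,0],[0,0,0],1],[[0.2,1.5,0],[0,0,0],1]]'|grep -E 'force|eef'; done;  python3 - <<'E'
from h import *
s=st(); print(tt(s["eef_pos"])); p=capture("top")
cv2.imwrite("pics/t4.png",cv2.resize(p["color"][190:250,230:290],None,fx=9,fy=9,interpolation=cv2.INTER_CUBIC))
E
```

```text
eef_pos: [533.6, -9.8, 43.3]
force: [0.3, -1.2, -0.8]
eef_pos: [533.8, -9.2, 43.5]
force: [-1.8, -7.1, 0.4]
t 9.9 pos [533.8  -9.2  43.5] yaxis deg -7.26 z [ 0.    -0.001 -1.   ] F [-1.8 -7.1  0.4] grip 0.151 j [-0.24  0.58  1.69 -0.    0.87 -0.11]
[   0.5 -166.8]
```

```bash
python3 -m jog '[[[0.1,0.5,0],[0,0,0],1],[[0.1,1,0],[0,0,0],1],[[0.2,1.5,0],[0,0,0],1],[[0.2,1.5,0],[0,0,0],1],[[0.2,1.5,0],[0,0,0],1],[[0.2,1.5,0],[0,0,0],1],[[0.2,1.5,0],[0,0,0],1],[[0.2,1.5,0],[0,0,0],1]]'|grep -E 'force|eef'; 
```

```text
eef_pos: [534.1, -9.1, 43.8]
force: [-5.3, -15.5, 2.8]
```

View pics/t4.png

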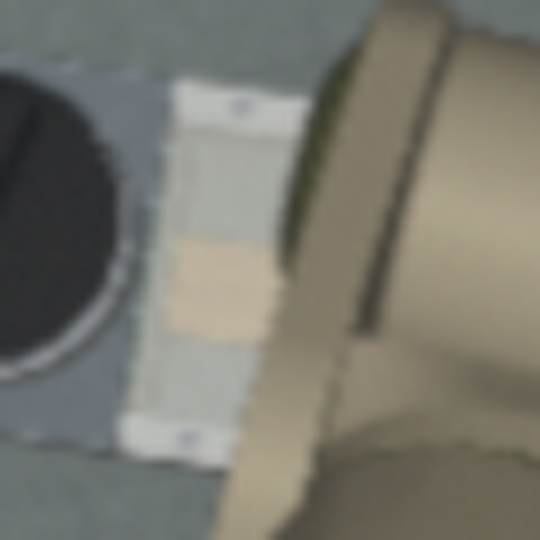

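The stick tip is at the inner end of the guard (175,285). Pushing further only raises the force (16 N, no motion), so the carrier is home. I'll draw the stick back, lower it and release.

```bash
python3 -m jog '[[[-1,-8,0],[0,0,0],1],[[-4,-28,0],[0,0,0],1],[[-7,-55,0],[0,0,0],1],[[-10.5,-82,0],[0,0,0],1],[[-14,-109,0],[0,0,0],1],[[-17,-133,0],[0,0,0],1],[[-18.5,-145,-1],[0,0,0],1],[[-18.5,-145,-3],[0,0,0],1]]'; python3 -m jog '[[[0,0,0],[0,0,0],1],[[0,0,0],[0,0,0],1],[[0,0,0],[0,0,0],0.4],[[0,0,0],[0,0,0],0.4],[[0,0,0],[0,0,0],0.4],[[0,0,20],[0,0,0],0.4],[[0,0,50],[0,0,0],0.4],[[0,0,90],[0,0,0],0.4]]' 
python3 - <<'E'
from h import *
s=st(); print(tt(s["eef_pos"])); print(tw(0,0))
E
```

```text
time_s: 11.28
eef_pos: [515.6, -155.1, 42.5]
ee_rot: [0.002, 0.751, 0.66, -0.001]
force: [-21.2, -14.6, 43.5]
grip_width: 0.153
time_s: 11.95
eef_pos: [514.3, -150.7, 129.1]
ee_rot: [-0.003, 0.75, 0.661, -0.001]
force: [0.3, -0.2, 0.3]
grip_width: 0.601
t 11.95 pos [ 514.3 -150.7  129.1] yaxis deg -7.26 z [-0.005  0.003 -1.   ] F [ 0.3 -0.2  0.3] grip 0.601 j [-0.5   0.46  1.61  0.    1.07 -0.38]
[  -0.9 -309.7]
[554.5 156.3]
```

```bash
python3 -m jog '[[[0,0,30],[0,0,5],0.3],[[3,20,60],[0,0,11],0.3],[[8,55,75],[0,0,18],0.3],[[13,93,75],[0,0,25],0.3],[[18,132,75],[0,0,32],0.3],[[23,170,75],[0,0,39],0.3],[[28,208,75],[0,0,46],0.3],[[33,246,75],[0,0,53],0.3]]'; python3 -m jog '[[[4,30,0],[0,0,6],0.3],[[6.5,55,0],[0,0,12],0.3],[[6.5,61,0],[0,0,18],0.3],[[6.5,61,0],[0,0,22],0.3],[[6.5,61,0],[0,0,22],0.3],[[6.5,61,0],[0,0,22],0.3],[[6.5,61,0],[0,0,22],0.3],[[6.5,61,0],[0,0,22],0.3]]' 
python3 - <<'E'
from h import *
s=st(); print(tt(s["eef_pos"])); p=capture("wrist"); cv2.imwrite("pics/w1.png",p["color"]); C=cloud(p); H=C[...,2]
near=(np.hypot(C[...,0]-554,C[...,1]-156)<60)
for lo,hi in((118,135),(90,105)):
    m=near&(H>lo)&(H<hi)
    if m.sum()>20: r=cv2.minAreaRect(C[m][:,:2].astype(np.float32)); print(m.sum(),np.round(r[0],1),np.round(r[1],1),round(r[2],1),C[m][:,2].mean())
p=capture("top"); C=cloud(p); H=C[...,2]; T=(C[...,:2]-O)@np.c_[e,f]
m=(abs(T[...,0])<40)&(T[...,1]<-130)&(H>5)&(H<70)&(T[...,1]>-420); print("stick",m.sum(),cv2.minAreaRect(T[m].astype(np.float32)))
cv2.imwrite("pics/t5.png",cv2.resize(p["color"][160:280,180:420],None,fx=3.2,fy=3.2,interpolation=cv2.INTER_CUBIC))
E
```

```text
time_s: 12.62
eef_pos: [548.1, 96.5, 205.0]
ee_rot: [-0.0, 0.374, 0.927, 0.0]
force: [0.8, -0.4, 0.3]
grip_width: 0.701
time_s: 13.28
eef_pos: [555.0, 154.8, 205.2]
ee_rot: [-0.0, 0.194, 0.981, -0.0]
force: [0.0, -0.1, -0.2]
grip_width: 0.698
t 13.28 pos [555.  154.8 205.2] yaxis deg 67.6 z [-0.  0. -1.] F [ 0.  -0.1 -0.2] grip 0.698 j [ 0.07  0.46  1.4   0.    1.28 -1.11]
[ 0.6 -1.4]
1638 [556.4 156.9] [14.  69.7] 67.7 126.82444297715341
5783 [555.8 157.4] [83.  81.9] 66.9 99.06506215613618
stick 930 ((0.4345130920410156, -274.8703918457031), (286.3276672363281, 79.36968231201172), 89.92692565917969)
```

View pics/w1.png

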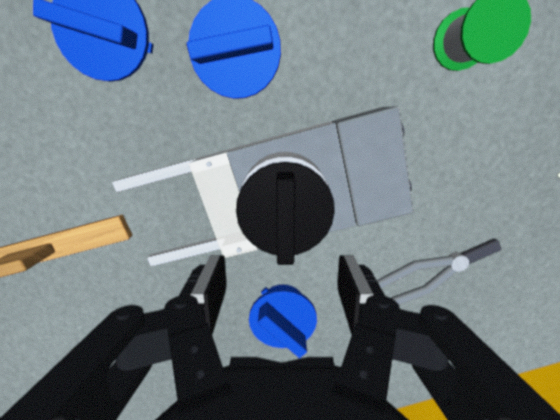

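View pics/t5.png

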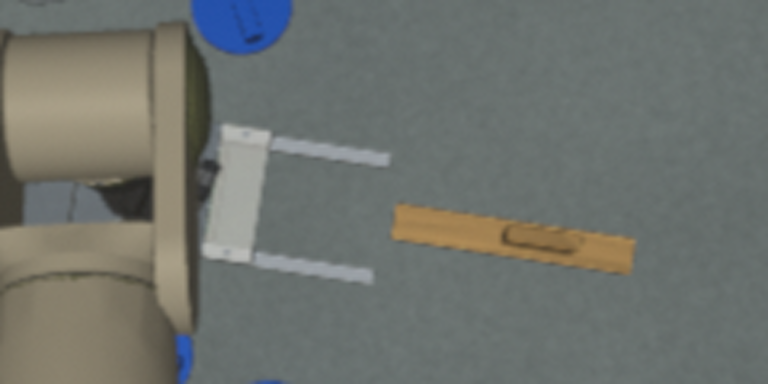

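The wrist picture shows the bar at (285,215), centred between the jaws and in line with them. The top picture shows the stick clear of the guard at (395,222) and nothing left between the rails. I'll descend onto the bar and grip.

```bash
python3 -m jog '[[[0.3,2,-25],[0,0,0],0.3],[[0.3,2,-50],[0,0,0],0.3],[[0.3,2,-72],[0,0,0],0.3],[[0.3,2,-86.5],[0,0,0],0.3],[[0.3,2,-86.5],[0,0,0],0.5],[[0.3,2,-86.5],[0,0,0],1],[[0.3,2,-86.5],[0,0,0],1],[[0.3,2,-86.5],[0,0,0],1]]' 110; python3 -m jog '[[[0,0,0],[0,0,0],1],[[0,0,0],[0,0,0],1],[[0,0,-2],[0,0,0],1],[[0,0,-5],[0,0,0],1],[[0,0,-8],[0,0,0],1],[[0,0,-11],[0,0,0],1],[[0,0,-13],[0,0,0],1],[[0,0,-13],[0,0,0],1]]'
python3 -m jog '[[[0,0,0],[0,0,0],1],[[0,0,0],[0,0,0],1],[[0,0,0],[0,0,0],1],[[0,0,0],[0,0,0],1],[[0,0,0],[0,0,0],1],[[0,0,0],[0,0,0],1],[[0,0,0],[0,0,0],1],[[0,0,0],[0,0,0],1]]' 
python3 -c "from h import *;st();print(sensors.sense()['wrist_torque'])"
```

```text
time_s: 14.05
eef_pos: [556.0, 157.1, 120.2]
ee_rot: [0.001, 0.193, 0.981, 0.0]
force: [-0.8, -1.4, 1.6]
grip_width: 0.14
time_s: 14.72
eef_pos: [558.6, 156.4, 110.2]
ee_rot: [0.005, 0.193, 0.981, 0.001]
force: [4.7, -6.0, 27.0]
grip_width: 0.141
time_s: 15.38
eef_pos: [558.6, 156.4, 110.1]
ee_rot: [0.005, 0.193, 0.981, 0.001]
force: [5.5, -5.6, 25.9]
grip_width: 0.136
t 15.38 pos [558.6 156.4 110.1] yaxis deg 67.7 z [ 0.01  -0.001 -1.   ] F [ 5.5 -5.6 25.9] grip 0.136 j [ 0.07  0.56  1.5  -0.    1.06 -1.11]
[-0.6747645   0.05506487  0.056332  ]
```

```bash
cat > capz.py <<'E'
from h import *
st()
for n in("wrist","scene"):
    p=capture(n); C=cloud(p); H=C[...,2]
    near=(np.hypot(C[...,0]-555,C[...,1]-157)<40)
    for x in cut_out(p,"cap")[:4]:
        m=x["region"]&near&(H>70)
        if m.sum()>50:
            h=np.histogram(H[m],bins=np.arange(72,132,2)); print(n,x["p"],m.sum(),dict((int(a),int(b)) for a,b in zip(h[1],h[0]) if b>15))
            k=m&(H>82)&(H<103); A=np.c_[C[k][:,:2]-[555,157],np.ones(k.sum())]; print("flange plane",np.linalg.lstsq(A,H[k],rcond=None)[0].round(4), "med",np.median(H[k]))
            k=m&(H>108); r=cv2.minAreaRect(C[k][:,:2].astype(np.float32)); print("bar",k.sum(),np.round(r[0],1),np.round(r[1],1),round(r[2],1), np.median(H[k]))
    cv2.imwrite(f"pics/cap_{n}.png",p["color"])
E
python3 capz.py
```

```text
t 15.38 pos [558.6 156.4 110.1] yaxis deg 67.7 z [ 0.01  -0.001 -1.   ] F [ 5.5 -5.6 25.9] grip 0.136 j [ 0.07  0.56  1.5  -0.    1.06 -1.11]
wrist 0.79 12433 {82: 78, 84: 1401, 86: 2637, 88: 2577, 90: 1339, 92: 225, 96: 31, 98: 32, 100: 21, 102: 29, 104: 36, 106: 18, 108: 21, 110: 126, 112: 763, 114: 968, 116: 812, 118: 778, 120: 509}
flange plane [ 1.03400e-01 -3.88000e-02  8.94469e+01] med 88.05371725370463
bar 3998 [550.9 159.8] [36.7 68.3] 48.0 116.24018437842446
scene 0.78 443 {86: 32, 88: 62, 90: 94, 92: 82, 94: 39, 118: 16}
flange plane [ 1.10900e-01 -4.50000e-02  9.01385e+01] med 91.39793925791588
bar 65 [572.2 151.9] [13.5 30.4] 61.3 118.19107861254
```

```bash
python3 -c "
import cv2;a=cv2.imread('pics/cap_wrist.png')[100:380,140:440];cv2.imwrite('pics/cw.png',cv2.resize(a,None,fx=2,fy=2))"
```

```text
(no output)
```

View pics/cw.png

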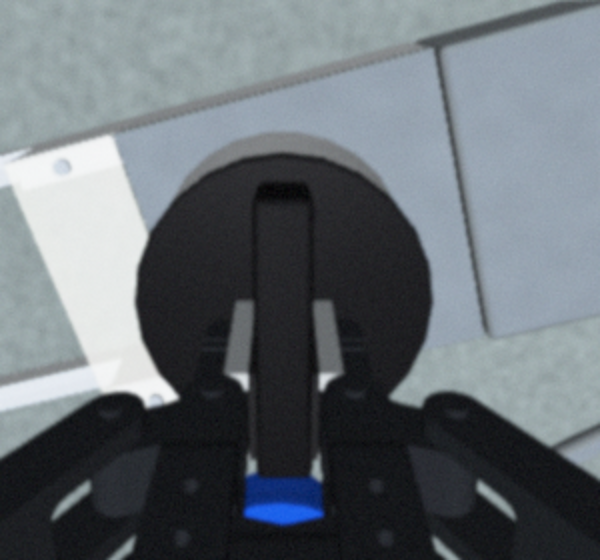

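The cap has tilted about 6° in the grip (the -x side is low) and is binding, as the lateral forces also show. I'll let it up, release and measure it again.

```bash
python3 -m jog '[[[0,0,3],[0,0,0],1],[[0,0,7],[0,0,0],1],[[0,0,10],[0,0,0],1],[[0,0,13],[0,0,0],1],[[0,0,13],[0,0,0],0.7],[[0,0,13],[0,0,0],0.3],[[0,0,40],[0,0,0],0.3],[[0,0,70],[0,0,0],0.3]]'; python3 -m jog '[[[0,0,0],[0,0,0],0.3],[[0,0,0],[0,0,0],0.3],[[0,0,0],[0,0,0],0.3],[[0,0,0],[0,0,0],0.3],[[0,0,0],[0,0,0],0.3],[[0,0,0],[0,0,0],0.3],[[0,0,0],[0,0,0],0.3],[[0,0,0],[0,0,0],0.3]]' >/dev/null
python3 capz.py; python3 - <<'E'
from h import *
p=capture("wrist"); C=cloud(p); H=C[...,2]
near=(np.hypot(C[...,0]-555,C[...,1]-156)<60)
for lo,hi in((118,135),(90,105),(71,80)):
    m=near&(H>lo)&(H<hi)
    if m.sum()>20:
        pts=C[m][:,:2].astype(np.float32); r=cv2.minAreaRect(pts); print(lo,m.sum(),np.round(r[0],1),np.round(r[1],1),round(r[2],1),C[m][:,2].mean(),"circle",cv2.minEnclosingCircle(pts))
# tester centreline from wrist: roof edges
T=(C[...,:2]-O)@np.c_[e,f]
for y0 in(-40,-30,-25,50,70,90,110):
    k=(abs(T[...,1]-y0)<4)&(abs(T[...,0])<65)&(H>30)&(H<50)
    if k.sum()>10: print(y0,T[...,0][k].min().round(1),T[...,0][k].max().round(1),H[k].mean().round(1))
E
```

```text
time_s: 16.25
eef_pos: [553.7, 157.1, 174.1]
ee_rot: [-0.003, 0.193, 0.981, -0.001]
force: [0.7, -0.0, 1.2]
grip_width: 0.689
t 16.92 pos [555.2 157.1 175.5] yaxis deg 67.72 z [-0.001 -0.    -1.   ] F [ 0.3 -0.  -0.3] grip 0.701 j [ 0.07  0.49  1.44 -0.    1.22 -1.11]
wrist 0.87 8884 {96: 222, 98: 5873, 100: 512, 104: 18, 110: 17, 112: 17, 114: 18, 118: 18, 120: 17, 122: 21, 124: 202, 126: 1747, 128: 120}
flange plane [ 2.80000e-03 -1.30000e-03  9.91208e+01] med 99.13939803436148
bar 2197 [556.6 156.7] [13.9 70.3] 67.5 126.92690088101648
scene 0.64 696 {96: 59, 98: 196, 100: 146, 102: 31, 124: 21, 126: 63, 128: 34}
flange plane [ 1.40000e-03 -6.00000e-03  9.94821e+01] med 99.50635006351138
bar 193 [560.  155.4] [14.5 68.5] 66.7 126.10178830732882
118 2103 [556.4 156.9] [13.9 69.6] 67.3 126.84094608123925 circle ((556.2584228515625, 156.38211059570312), 35.14680480957031)
90 7232 [556.1 156.9] [82.5 82.5] 66.5 99.07624832888789 circle ((556.6143798828125, 156.73988342285156), 41.88337326049805)
71 575 [529.6 168.3] [78.5 26.8] 67.2 74.82553805753108 circle ((541.9659423828125, 163.10391235351562), 39.251129150390625)
-40 -53.1 -13.8 40.1
-30 -53.0 -24.8 40.1
-25 -53.1 -29.5 40.1
50 -53.0 56.9 40.3
70 -53.0 56.1 44.8
90 -52.9 56.0 45.2
110 -53.0 56.4 45.2
```

```bash
python3 -m jog '[[[2.1,-0.6,-15],[0,0,0],0.4],[[2.1,-0.6,-35],[0,0,0],0.5],[[2.1,-0.6,-50],[0,0,0],0.6],[[2.1,-0.6,-59],[0,0,0],0.6],[[2.1,-0.6,-59],[0,0,0],0.6],[[2.1,-0.6,-59],[0,0,0],1],[[2.1,-0.6,-59],[0,0,0],1],[[2.1,-0.6,-59],[0,0,0],1]]' 50; python3 -m jog '[[[0,0,0],[0,0,0],1],[[0,0,0],[0,0,0],1],[[0,0,-1],[0,0,0],1],[[0,0,-2],[0,0,0],1],[[0,0,-4],[0,0,0],1],[[0,0,-6],[0,0,0],1],[[0,0,-6],[0,0,0],1],[[0,0,-6],[0,0,0],1]]'
python3 capz.py
```

```text
time_s: 17.83
eef_pos: [557.8, 156.6, 117.8]
ee_rot: [0.001, 0.193, 0.981, 0.0]
force: [-0.1, -0.2, 0.6]
grip_width: 0.154
time_s: 18.5
eef_pos: [557.7, 156.6, 111.0]
ee_rot: [0.001, 0.193, 0.981, 0.0]
force: [0.5, 1.2, 5.6]
grip_width: 0.151
t 18.5 pos [557.7 156.6 111. ] yaxis deg 67.72 z [ 0.001  0.    -1.   ] F [0.5 1.2 5.6] grip 0.151 j [ 0.07  0.57  1.5   0.    1.08 -1.11]
wrist 0.64 12436 {74: 23, 86: 52, 88: 59, 90: 2312, 92: 5681, 94: 29, 96: 32, 98: 37, 100: 38, 102: 42, 104: 37, 106: 37, 108: 46, 110: 39, 112: 56, 114: 47, 116: 66, 118: 1334, 120: 2432}
flange plane [3.00000e-04 2.10000e-03 9.23725e+01] med 92.33280306264811
bar 4049 [559.2 162.8] [27.4 70.5] 68.0 120.16954454845916
scene 0.92 512 {90: 92, 92: 176, 94: 67, 118: 26, 120: 42}
flange plane [ 1.87000e-02 -6.50000e-03  9.28844e+01] med 92.8368831009104
bar 112 [564.  152.7] [14.8 59.8] 68.1 120.0699474697673
```

The cap is now level (flange at 92.4 mm, no tilt). I'll press on.

```bash
python3 -m jog '[[[0,0,-1],[0,0,0],1],[[0,0,-2],[0,0,0],1],[[0,0,-3],[0,0,0],1],[[0,0,-4],[0,0,0],1],[[0,0,-5],[0,0,0],1],[[0,0,-6.2],[0,0,0],1],[[0,0,-6.2],[0,0,0],1],[[0,0,-6.2],[0,0,0],1]]'
python3 capz.py
```

```text
time_s: 19.37
eef_pos: [557.8, 156.6, 105.3]
ee_rot: [0.001, 0.193, 0.981, 0.0]
force: [-0.8, -0.1, 9.4]
grip_width: 0.153
t 19.37 pos [557.8 156.6 105.3] yaxis deg 67.72 z [ 0.001  0.    -1.   ] F [-0.8 -0.1  9.4] grip 0.153 j [ 0.07  0.57  1.5  -0.    1.06 -1.11]
wrist 0.67 12481 {74: 29, 80: 53, 82: 51, 84: 1290, 86: 6681, 88: 62, 90: 34, 92: 53, 94: 41, 96: 39, 98: 46, 100: 40, 102: 43, 104: 45, 106: 55, 108: 47, 110: 60, 112: 816, 114: 2944, 116: 21}
flange plane [-1.68000e-02  9.40000e-03  8.66423e+01] med 86.6135084529591
bar 3905 [556.6 159.6] [39.8 68.7] 87.0 114.48384687078223
scene 0.88 496 {84: 79, 86: 170, 88: 77, 112: 30, 114: 45}
flange plane [ 6.20000e-02 -2.18000e-02  8.72151e+01] med 87.2833350826311
bar 108 [565.6 158.9] [27.3 61.2] 66.5 114.35872246677846
```

```bash
python3 -m jog '[[[0,0,-0.3],[0,0,-4],1],[[-0.1,-0.2,-0.3],[0,0,-9],1],[[-0.2,-0.3,-0.3],[0,0,-14],1],[[-0.3,-0.5,-0.3],[0,0,-19],1],[[-0.4,-0.6,-0.3],[0,0,-24],1],[[-0.5,-0.7,-0.3],[0,0,-29],1],[[-0.6,-0.8,-0.3],[0,0,-34],1],[[-0.7,-0.9,-0.3],[0,0,-38],1]]'
python3 capz.py
```

```text
time_s: 20.23
eef_pos: [557.2, 155.6, 105.1]
ee_rot: [0.001, 0.504, 0.864, 0.0]
force: [0.1, -0.1, 9.5]
grip_width: 0.156
t 20.23 pos [557.2 155.6 105.1] yaxis deg 29.49 z [ 0.002 -0.    -1.   ] F [ 0.1 -0.1  9.5] grip 0.156 j [ 0.07  0.57  1.51 -0.    1.06 -0.44]
wrist 0.7 12285 {80: 33, 82: 41, 84: 1930, 86: 5959, 88: 38, 90: 37, 92: 40, 94: 38, 96: 36, 98: 37, 100: 36, 102: 48, 104: 39, 106: 42, 108: 50, 110: 63, 112: 1124, 114: 2642}
flange plane [-7.90000e-03  2.17000e-02  8.63959e+01] med 86.4297851045304
bar 3915 [557.9 158.2] [41.6 68.4] 51.1 114.29742380575549
scene 0.68 497 {84: 79, 86: 136, 88: 67, 90: 17, 92: 16, 98: 20, 112: 21, 114: 28}
flange plane [-3.46000e-02 -3.57000e-02  8.97421e+01] med 87.42448311763297
bar 72 [568.4 137.5] [19.1 30.4] 43.3 113.9500986036742
```

It's turning freely with the cap held down, so I'll do the second half.

```bash
python3 -m jog '[[[-0.1,0,0],[0,0,-5],1],[[-0.2,-0.1,0],[0,0,-10],1],[[-0.3,-0.1,0],[0,0,-15],1],[[-0.4,-0.2,0],[0,0,-20],1],[[-0.5,-0.2,0],[0,0,-25],1],[[-0.6,-0.2,0],[0,0,-30],1],[[-0.7,-0.2,0],[0,0,-35],1],[[-0.7,-0.2,0],[0,0,-38],1]]'; python3 -c "from h import *;s=st();print(s['wrist_torque'])"; python3 -m jog '[[[0,0,0],[0,0,-1],1],[[0,0,0],[0,0,-1],1],[[0,0,0],[0,0,-1],1],[[0,0,1],[0,0,-1],1],[[0,0,2],[0,0,-1],1],[[0,0,4],[0,0,-1],1],[[0,0,6],[0,0,-1],1],[[0,0,7],[0,0,-1],1]]'
python3 capz.py;  python3 -c "from h import *;print(sensors.sense()['wrist_torque'])"
```

```text
time_s: 21.1
eef_pos: [556.4, 155.4, 105.1]
ee_rot: [0.001, 0.758, 0.653, 0.001]
force: [-0.3, -1.1, 9.5]
grip_width: 0.152
t 21.1 pos [556.4 155.4 105.1] yaxis deg -8.52 z [ 0.002 -0.    -1.   ] F [-0.3 -1.1  9.5] grip 0.152 j [ 0.07  0.57  1.51 -0.    1.06  0.22]
[-0.09369109  0.05101277  0.07979015]
time_s: 21.77
eef_pos: [556.4, 155.4, 111.9]
ee_rot: [0.0, 0.762, 0.648, 0.0]
force: [0.8, -0.5, 5.8]
grip_width: 0.155
t 21.77 pos [556.4 155.4 111.9] yaxis deg -9.29 z [ 0.001 -0.    -1.   ] F [ 0.8 -0.5  5.8] grip 0.155 j [ 0.07  0.56  1.5  -0.    1.08  0.23]
wrist 0.61 11843 {90: 194, 92: 6835, 94: 550, 96: 32, 98: 41, 100: 44, 102: 38, 104: 40, 106: 50, 108: 44, 110: 43, 112: 51, 114: 39, 116: 58, 118: 268, 120: 3327, 122: 169}
flange plane [4.50000e-03 8.80000e-03 9.31369e+01] med 93.15840618786874
bar 4005 [559.8 157.1] [38.6 69.4] 8.0 121.00658073190633
scene 0.83 508 {90: 52, 92: 120, 94: 82, 96: 28, 104: 18, 110: 17, 114: 17, 118: 20, 120: 39, 122: 18}
flange plane [-9.30000e-02  1.21000e-02  9.59955e+01] med 93.73762576840673
bar 141 [559.  155.1] [70.2 19.3] 76.4 119.04874681781531
[-0.03711878 -0.22126562 -0.04527564]
```

The flange is at 93.1 mm, so the cap's origin is at about 57 mm: in the notch, past the 54 mm half-way level. I'll release and back off straight up.

```bash
python3 -m jog '[[[0,0,1],[0,0,0],1],[[0,0,1],[0,0,0],0.5],[[0,0,1],[0,0,0],0.3],[[0,0,1],[0,0,0],0.3],[[0,0,20],[0,0,0],0.3],[[0,0,50],[0,0,0],0.3],[[0,0,80],[0,0,0],0.3],[[0,0,100],[0,0,0],0.3]]'; python3 -m jog '[[[-20,20,20],[0,0,0],0.3],[[-45,45,30],[0,0,0],0.3],[[-70,75,40],[0,0,0],0.3],[[-90,105,40],[0,0,0],0.3],[[-105,130,40],[0,0,0],0.3],[[-120,150,40],[0,0,0],0.3],[[-120,150,40],[0,0,0],0.3],[[-120,150,40],[0,0,0],0.3]]'
python3 - <<'E'
from h import *
st()
for n in("top","wrist"):
    p=capture(n); C=cloud(p); H=C[...,2]; near=np.hypot(C[...,0]-555.5,C[...,1]-156.5)<60
    for lo,hi in((112,132),(84,105)):
        m=near&(H>lo)&(H<hi)
        if m.sum()>20:
            r=cv2.minAreaRect(C[m][:,:2].astype(np.float32)); A=np.c_[C[m][:,:2]-C[m][:,:2].mean(0),np.ones(m.sum())]
            print(n,m.sum(),np.round(r[0],1),np.round(r[1],1),round(r[2],1),"z",np.median(H[m]).round(1),np.linalg.lstsq(A,H[m],rcond=None)[0].round(3))
    if n=="top":
        T=(C[...,:2]-O)@np.c_[e,f]
        for x in cut_out(p,"stick")[:1]: m=x["region"]&(H<30); print("stick",cv2.minAreaRect(T[m].astype(np.float32)),T[m].max(0),np.median(H[m]))
        for q in("bottle","spool","cutters"): print(q,[np.round(cv2.minAreaRect(C[x["region"]][:,:2].astype(np.float32))[0],1) for x in cut_out(p,q)[:1]])
        cv2.imwrite("pics/t6.png",cv2.resize(p["color"][100:280,130:430],None,fx=2.6,fy=2.6,interpolation=cv2.INTER_CUBIC))
E
```

```text
time_s: 22.63
eef_pos: [556.2, 155.5, 213.6]
ee_rot: [0.0, 0.762, 0.648, 0.001]
force: [0.5, 0.4, 0.4]
grip_width: 0.705
time_s: 23.3
eef_pos: [435.3, 306.0, 251.0]
ee_rot: [-0.0, 0.761, 0.648, -0.0]
force: [0.5, 0.6, -0.1]
grip_width: 0.701
t 23.3 pos [435.3 306.  251. ] yaxis deg -9.16 z [-0.001 -0.    -1.   ] F [ 0.5  0.6 -0.1] grip 0.701 j [ 0.39  0.33  1.47 -0.    1.34  0.55]
top 170 [554.4 155.6] [69.6 14. ] 80.1 z 121.7 [ 7.00000e-02 -2.00000e-02  1.21492e+02]
top 699 [553.7 155.9] [82.6 81.1] 46.7 z 93.8 [-0.0000e+00 -2.0000e-03  9.3799e+01]
stick ((1.0442276000976562, -294.6941223144531), (31.940454483032227, 199.17373657226562), 0.06376456469297409) [  16.98536565 -195.11244521] 11.732308708962467
bottle [array([652.8,  -2.9])]
spool []
cutters [array([613.9, 150.2])]
wrist 456 [559.5 175.8] [31.7 14.2] 80.0 z 121.6 [  0.317  -0.146 119.999]
wrist 1531 [563.3 172.9] [50.2 74.9] 83.0 z 94.3 [-1.3000e-02 -4.2000e-02  9.4586e+01]
```

View pics/t6.png

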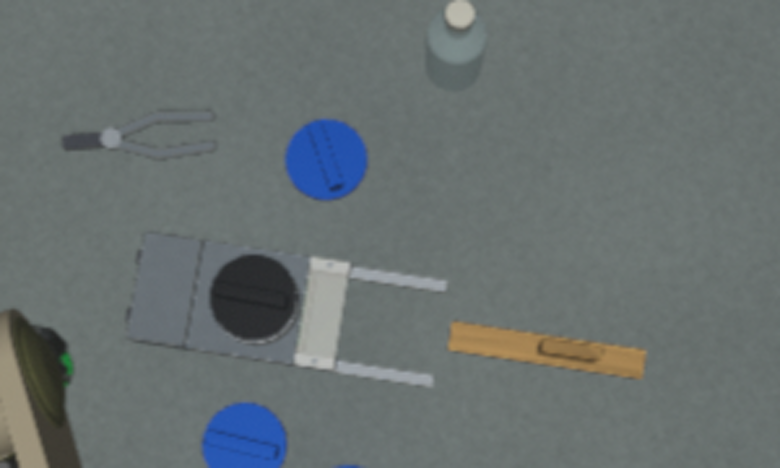

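The bar lies along the feed direction and the cap's origin is at about 57.8 mm. The stick is clear at (450,337), and the bottle and cutters look unmoved. The arm touches nothing, so I'm handing in.

```bash
python3 -c "from h import *; print(ctrl.finish_job())"
```

```text
the job is handed in; nothing more can be done
None
```

I pushed the carrier home with the stick and left the stick on the bench. I then pressed the cap down and turned it clockwise until it clicked into its lock. I handed the job in at about 23 s of the 64 s allowed; no verdict is reported.

**Retry on the cap:** my first press tilted it about 6° in the grip and it bound at about 26 N. I let it up, gripped lower and a little further along the bar, and the second press and turn went level.

**Last checks:**
- **Carrier:** I judged it home because the last push raised the force to about 16 N with the tool no longer moving forward. The pictures after that showed no carrier left in the feed rails. I could not measure its final position, because it is hidden under the roof.
- **Cap:** its origin is at about 57.8 mm, the bar is about 2.6° (0.045 rad) off the feed direction, and it sits level and on the axis within measuring error.
- **Stick:** it lies flat with its tip about 195 mm before the tester's origin, well outside the guard.
- **Bottle and cutters:** they look unmoved in the last picture. The networks' own positions for them in that picture were wrong, so I relied on the picture.
- **Spool:** only its edge showed beside the arm, so I could not measure it. The arm never went low near it.

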